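Restock the bobbin cabinet behind its sliding guard

ROBOT

A 6-joint arm with a two-finger parallel gripper is mounted at the origin on the work surface. World frame = base frame: x ahead of the robot, y to its left, z up, the work surface at z = 0. Lengths are in m, angles in rad, forces in N, time in s.
With the tool pointing down it reaches from about 0.3 to 0.775 m from the base axis. Payload 14.6 kg.
Tool frame: the origin (TCP) lies on the centre line of the jaws, within the pads' length; the fingertips stand 25 mm ahead of it and the grasp point (between the pads) lies 6 mm ahead of it; z points along the fingers, y is the line along which they close (so a half turn about z gives the same grasp; the last joint's range is limited). The gripper opens to 94 mm and grips with 3 to 60 N. Pads are 16 mm wide; open, the fingers measure 119 mm over their backs; the gripper's body (75 mm by 177 mm) begins 78 mm behind the grasp point.
Start: joints at [1.221, 0.3, 1.521, -0, 1.321, -0.067], TCP at [0.153, 0.528, 0.23] pointing down, gripper open.
Joint ranges: [-3.03, 3.03], [-0.79, 2.21], [0.23, 2.52], [-1.04, 4.18], [0, 3.07], [-2.55, 2.55]. Speed limits (rad/s): [2.22, 2.22, 2.57, 3.14, 3.14, 3.14].

INTERFACE

Orientations are given as a 3x3 rotation matrix whose columns are the frame's x, y, z axes.
In Python, from rig import telemetry, imaging, job gives the robot as it stands.
- The arm moves only by the shell command python3 -m pendant 'ROWS' [FORCE]. ROWS is JSON, a list of rows, each an object of numbers: "wx", "wy", "wz": the turn, a rotation vector about the tool's x, y, z in rad; "x", "y", "z": the shift along the tool's x, y, z in m; "fingers": the opening, from 0 (shut) to 1 (fully open). In form: [{"wx": .., "wy": .., "wz": .., "x": .., "y": .., "z": .., "fingers": ..}, ...]. A call has 1 to 10 rows; each row shifts and turns the commanded pose from where the row before left it, along the tool's axes as they then stand; what a row does not reach is not made up. A row lasts 1/8 s, in which the tool goes at most 62.5 mm and 10.7 degrees, less where a joint would pass 70% of its speed; a pose out of reach is approached as far as the arm can. A call with a gripper value outside its range is refused whole. The fingers move at their own pace and stop on an object; FORCE is the grip in N (left out, the last holds). Time passes only in rows, so rows that do not move let the fingers close. It gives the time, the measured TCP pose, the force, the opening and the grip force at its end, in the units of the state.
- telemetry.get_obs(): the state, without advancing time (a new reading comes with each control period).
- imaging.capture(name): name is "scene" or "side" or "wrist"; returns the picture (400x640x3 uint8, red, green, blue); there is no depth.
- imaging.camera_params(name): a dict with "fx", "fy", "cx", "cy" (pixels), "D" ([k1, k2, p1, p2, k3] as OpenCV has them; the pictures are not rectified), "xyz" and "attitude" of the camera in the world. Camera axes: x right, y down, z forward; pixel columns grow to the right and rows downward; lengths in m; the calibration is good to about 2 mm. A picture is of the moment at which its call begins: read the wrist's pose just before it. camera_params takes no time and is no camera call; for the wrist camera it gives the pose at the moment of the call.
- job.hand_in(): hands the job in; it is judged then, once.
The state is a dict: "time": time; "joints": joint angles; "dq": joint speeds; "joint_efforts": joint torques, N m; "ee_pos": TCP position; "eef_rot": TCP orientation; "ft_force": force on the tool from outside, world axes, zero at the start; "ft_torque": the same for the moment, N m; "gripper_width": finger opening in m; "grip_force": force on a finger pad.
Only numpy, scipy, OpenCV 4.12 (cv2) and the standard library are available. Lean on these libraries where they do the work, as an engineer would, in place of code of your own. Each camera call takes 0.05 s, during which the arm holds its last target. There are 200 camera calls.

TASK

Restock the bobbin cabinet: slide its guard fully open, lift out every empty, lidless canister and stand it upright in the grey empties tray, and stand every full, lidded canister from the table upright on the floor of the bay with its lid pushed down fully home. Then slide the guard fully shut, and leave the thread, tools and other things on the table where they are.

Things in the scene. Friction and masses are not known exactly. Their poses are not given: they have to be found in the camera images.
- guard (a joint): sliding guard of the bobbin cabinet: a clear top pane with a clear front pane hanging from it, slides level along the cabinet's +y axis. 0 = fully shut over the bay, 0.26 m = fully open (parked clear of the bay, over the closed housing). Slides with about 2 N of friction and stays where it is left
- guard_handle (a point): centre of the top edge of the guard's handle: an upright black bar standing on the guard's top pane, 90 mm long along the cabinet's x, 14 mm thick along y, 45 mm tall (this point is 141 mm above the table, the pane's upper face 45 mm below it). Moves with the guard. When shut it is directly above the bay's centre
- cabinet: grey bobbin cabinet fixed to the table, 210 mm (x) by 540 mm (y) and 90 mm high; origin at the centre of its underside. Its long side lies along its own y. The half at -y is the open-topped bay, the half at +y is closed housing (no room inside). The guard's upper face is at 96 mm
- bay (a point): centre of the bay's floor, 10 mm above the table; x and y axes parallel to the cabinet's. The clear floor is 186 mm (x) by 258 mm (y); it is bounded by a 20 mm high sill in front (-x), a wall 78 mm above the floor behind (+x) and at the -y end, and the housing at the +y end, also 78 mm above the floor. Three canisters fit side by side along y at 78 mm spacing
- tray: grey open tray for empties, fixed on the table, 160 mm (x) by 220 mm (y), walls 5 mm thick and 40 mm high; origin at the centre of its underside, its floor is 5 mm above that
- canister1: full bobbin canister standing on the table: white upright cylinder, 56 mm diameter, with a grey push-on lid of the same diameter. Body 54 mm tall; with the lid home the top is at 62 mm, with the lid fully up at 72 mm. About 0.2 kg. Origin at the centre of its underside, z up. May be absent
- lid1 (a joint): lid of canister1: 0 = standing 10 mm proud, 0.010 m = pushed fully home. It moves down under a push of about 5 N and stays where it is left
- lid1_top (a point): centre of the upper face of canister1's lid
- canister2: full bobbin canister standing on the table: white upright cylinder, 56 mm diameter, with a grey push-on lid of the same diameter. Body 54 mm tall; with the lid home the top is at 62 mm, with the lid fully up at 72 mm. About 0.2 kg. Origin at the centre of its underside, z up. May be absent
- lid2 (a joint): lid of canister2: 0 = standing 10 mm proud, 0.010 m = pushed fully home. It moves down under a push of about 5 N and stays where it is left
- lid2_top (a point): centre of the upper face of canister2's lid
- canister3: full bobbin canister standing on the table: white upright cylinder, 56 mm diameter, with a grey push-on lid of the same diameter. Body 54 mm tall; with the lid home the top is at 62 mm, with the lid fully up at 72 mm. About 0.2 kg. Origin at the centre of its underside, z up. May be absent
- lid3 (a joint): lid of canister3: 0 = standing 10 mm proud, 0.010 m = pushed fully home. It moves down under a push of about 5 N and stays where it is left
- lid3_top (a point): centre of the upper face of canister3's lid
- empty1: empty bobbin canister standing in the bay at the start: white open cup without a lid, 56 mm diameter, 54 mm tall, 3 mm wall, 4 mm base, about 80 g. Origin at the centre of its underside, z up. May be absent
- empty2: empty bobbin canister standing in the bay at the start: white open cup without a lid, 56 mm diameter, 54 mm tall, 3 mm wall, 4 mm base, about 80 g. Origin at the centre of its underside, z up. May be absent
- spool: spool of blue thread, 54 mm across its two white flanges, 50 mm tall, standing; stands in line with the canisters; bystander, leave it alone. Origin at the centre of its underside
- cone_a: grey thread cone, 60 mm across at the foot, 140 mm tall, standing; bystander, leave it alone. Origin at the centre of its underside
- shears: pair of shears lying flat, 190 by 50 by 10 mm; bystander, leave it alone. Origin at the centre of its underside
- hoop: wooden embroidery hoop lying flat, 130 mm across, 14 mm high; bystander, leave it alone. Origin at the centre of its underside
- pin_dish: steel pin dish, 60 mm across, 22 mm high; bystander, leave it alone. Origin at the centre of its underside
- tin: green tin box, 110 by 160 by 60 mm; bystander, leave it alone. Origin at the centre of its underside
Not all that is in view belongs to the job. What is shaped like the canister3 but pink is not meant.

How it is judged:
On the way, in this order (a step that is already met when the one before it is completed fails the run):
1. the guard is slid open (at least 220 mm of its 260 mm) (value of joint guard above 0.22 m), for 0.2 s.
2. every empty stands in the tray and every full canister stands in the bay with its lid home, the guard still open (x of canister1 in the frame of bay between -0.075 and 0.075 m and y of canister1 in the frame of bay between -0.11 and 0.11 m and z of canister1 in the frame of bay between -0.005 and 0.005 m and angle between each of canister1, canister2, canister3's own z axis and vertical below 0.1 rad and value of joint each of lid1, lid2, lid3 above 0.0085 m and x of canister2 in the frame of bay between -0.075 and 0.075 m and y of canister2 in the frame of bay between -0.11 and 0.11 m and z of canister2 in the frame of bay between -0.005 and 0.005 m and x of canister3 in the frame of bay between -0.075 and 0.075 m and y of canister3 in the frame of bay between -0.11 and 0.11 m and z of canister3 in the frame of bay between -0.005 and 0.005 m and x of empty1 in the frame of tray between -0.06 and 0.06 m and y of empty1 in the frame of tray between -0.09 and 0.09 m and z of each of empty1, empty2 in the frame of tray below 0.012 m and angle between each of empty1, empty2's own z axis and vertical below 0.15 rad and x of empty2 in the frame of tray between -0.06 and 0.06 m and y of empty2 in the frame of tray between -0.09 and 0.09 m and value of joint guard above 0.15 m), for 0.2 s.
At the end, for the whole second after the job is handed in: the guard is shut to within 6 mm; every full canister present stands upright (within 0.1 rad) on the bay's floor with its lid at least 8.5 mm down of 10 mm; every empty present stands upright (within 0.15 rad) inside the tray; all are at rest (x of canister1 in the frame of bay between -0.075 and 0.075 m and y of canister1 in the frame of bay between -0.11 and 0.11 m and z of canister1 in the frame of bay between -0.005 and 0.005 m and angle between each of canister1, canister2, canister3's own z axis and vertical below 0.1 rad and value of joint each of lid1, lid2, lid3 above 0.0085 m and x of canister2 in the frame of bay between -0.075 and 0.075 m and y of canister2 in the frame of bay between -0.11 and 0.11 m and z of canister2 in the frame of bay between -0.005 and 0.005 m and x of canister3 in the frame of bay between -0.075 and 0.075 m and y of canister3 in the frame of bay between -0.11 and 0.11 m and z of canister3 in the frame of bay between -0.005 and 0.005 m and x of empty1 in the frame of tray between -0.06 and 0.06 m and y of empty1 in the frame of tray between -0.09 and 0.09 m and z of each of empty1, empty2 in the frame of tray below 0.012 m and angle between each of empty1, empty2's own z axis and vertical below 0.15 rad and x of empty2 in the frame of tray between -0.06 and 0.06 m and y of empty2 in the frame of tray between -0.09 and 0.09 m and linear speed of each of canister1, canister2, canister3, empty1, empty2 below 0.02 m/s and value of joint guard below 0.006 m); the robot touches nothing.
It fails at once if a bystander (spool, thread cone, shears, hoop, pin dish or tin) is shoved more than 50 mm from where it stood (distance of any of spool, cone_a, shears, hoop, pin_dish, tin from where it was at the start of the episode above 0.05 m).
Of canister1, canister2, canister3 only 2 to 3 are there at a start; the rules pass over those that are not, and their reading is None.
Of empty1, empty2 only 1 to 2 are there at a start; the rules pass over those that are not, and their reading is None.
At some moment in a run one of canister1, canister2, canister3 may be knocked a few centimetres aside while the robot is not near it.
It also fails if it takes over 210 s, if anything falls off the work surface, if the arm or the gripper's body presses on something with over 40 N, if the wrist force passes 120 N, or if a joint passes its speed limit or range.

## Working session

There is one attempt and no reset: what is moved stays moved. The work goes in short steps, Python scripts to look and compute and a shell command to move; the robot and the scene stay as the last step left them, time stands still between calls to the robot, and variables do not carry over. Pictures are saved under pics/ and viewed, at most 14 in all, crops included, and the job is handed in when it is done.

```bash
mkdir -p pics; ls
python3 - <<'E'
from rig import telemetry, imaging
import cv2
o=telemetry.get_obs(); print(o)
for n in ["scene","side","wrist"]:
    p=imaging.camera_params(n); print(n,p)
    cv2.imwrite(f"pics/{n}0.png",cv2.cvtColor(imaging.capture(n),cv2.COLOR_RGB2BGR))
E
```

```text
pics
{'time': 0.0, 'joints': array([ 1.22140641e+00,  3.00486811e-01,  1.52159615e+00, -3.35805040e-05,
        1.32066933e+00, -6.65830655e-02]), 'dq': array([ 0.00029204,  0.00189797,  0.00017855,  0.00051383, -0.00020927,
        0.00150856]), 'joint_efforts': array([-1.01110843e-03, -5.31799793e+01, -3.52731085e+01,  7.06894859e-02,
        2.43659673e-02, -1.68386773e-04]), 'ee_pos': array([0.15340025, 0.52793183, 0.22987131]), 'eef_rot': array([[-9.60278281e-01,  2.79043882e-01, -3.66403831e-04],
       [ 2.79044119e-01,  9.60277652e-01, -1.10071496e-03],
       [ 4.47016351e-05, -1.15923550e-03, -9.99999327e-01]]), 'ft_force': array([-0.27434584, -0.1852795 ,  0.48207372]), 'ft_torque': array([ 0.00691066, -0.0540865 ,  0.05204963]), 'grip_force': 0.0, 'gripper_width': 0.09400548165486396}
scene {'fx': 472.50778226084014, 'fy': 472.50778226084014, 'cx': 324.55899067293194, 'cy': 193.70976836871512, 'D': array([-0.01042217,  0.        ,  0.        ,  0.        ,  0.        ]), 'xyz': array([ 1.29517241, -0.66106235,  0.91393446]), 'attitude': array([[ 0.64553774,  0.45163411, -
[... 205 characters left out ...]
1582504895, 'D': array([-0.00218663,  0.        ,  0.        ,  0.        ,  0.        ]), 'xyz': array([-0.27526115, -0.8008914 ,  0.85291761]), 'attitude': array([[ 0.73160743, -0.3790312 ,  0.56664443],
       [-0.68170686, -0.40049821,  0.61227195],
       [-0.00513009, -0.8342281 , -0.55139564]])}
wrist {'fx': 282.9049333994209, 'fy': 282.9049333994209, 'cx': 316.6556864303011, 'cy': 200.02507413585693, 'D': array([-0.00125203,  0.        ,  0.        ,  0.        ,  0.        ]), 'xyz': array([0.09066758, 0.54645024, 0.38379842]), 'attitude': array([[ 0.27893326,  0.93520119,  0.21816271],
       [ 0.96030945, -0.27130527, -0.06480129],
       [-0.00141355,  0.22757895, -0.97375861]])}
```

View pics/scene0.png

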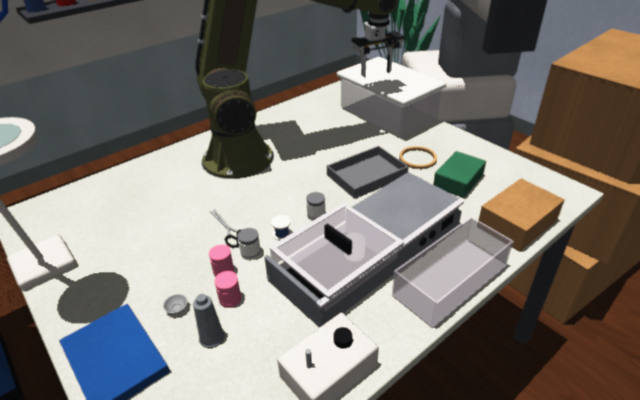

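View pics/side0.png

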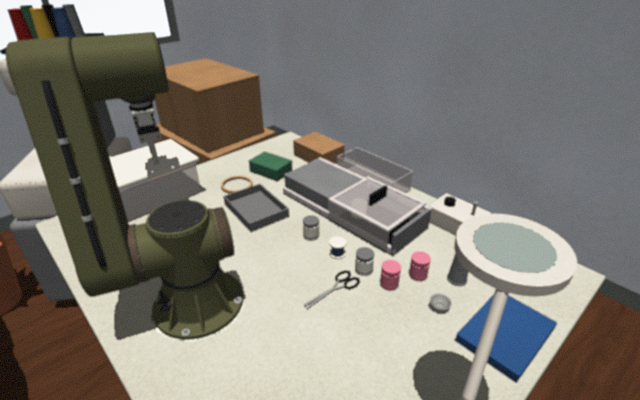

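View pics/wrist0.png

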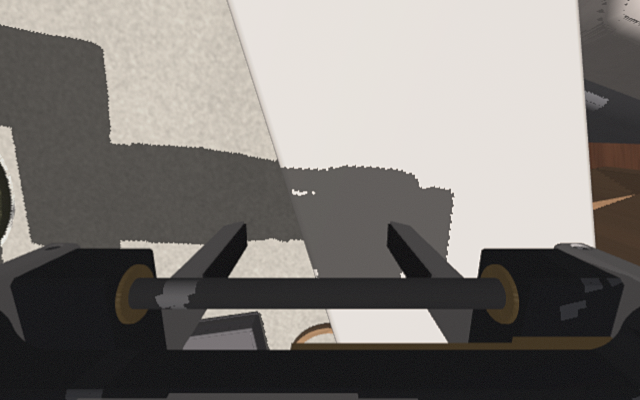

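The scene view shows two grey-lidded canisters at (316,205) and (249,242), the spool at (282,228), pink decoys at (221,260) and (228,289), the tray at (367,170), and the guard shut with its handle at (338,238). The wrist camera sits on the tool's -x side. I'll crop closer.

```bash
cat > h.py <<'E'
import numpy as np, cv2
from rig import telemetry, imaging
def K(p): return np.array([[p['fx'],0,p['cx']],[0,p['fy'],p['cy']],[0,0,1]])
def p2w(n,uv,z,p=None):
    p=p or imaging.camera_params(n)
    q=cv2.undistortPoints(np.array([[uv]],float),K(p),p['D'])[0,0]
    d=p['attitude']@np.array([q[0],q[1],1]); c=p['xyz']
    return c+d*(z-c[2])/d[2]
def w2p(n,X,p=None):
    p=p or imaging.camera_params(n); R=p['attitude'].T
    return cv2.projectPoints(np.atleast_2d(X).astype(float),cv2.Rodrigues(R)[0],-R@p['xyz'],K(p),p['D'])[0][:,0]
def snap(n,f,crop=None,s=1):
    p=imaging.camera_params(n); im=cv2.cvtColor(imaging.capture(n),cv2.COLOR_RGB2BGR)
    cv2.imwrite(f'pics/{f}_raw.png',im)
    if crop: x0,x1,y0,y1=crop; im=im[y0:y1,x0:x1]
    cv2.imwrite(f'pics/{f}.png',cv2.resize(im,None,fx=s,fy=s,interpolation=cv2.INTER_CUBIC)); return p
E
python3 - <<'E'
import cv2,numpy as np
a=cv2.imread('pics/scene0.png')[130:330,200:480]; b=cv2.imread('pics/side0.png')[130:310,210:490]
f=lambda i,s:cv2.resize(i,None,fx=s,fy=s,interpolation=cv2.INTER_CUBIC)
cv2.imwrite('pics/c_scene.png',f(a,2.8)); cv2.imwrite('pics/c_side.png',f(b,2.8))
E
```

```text
(no output)
```

View pics/c_scene.png

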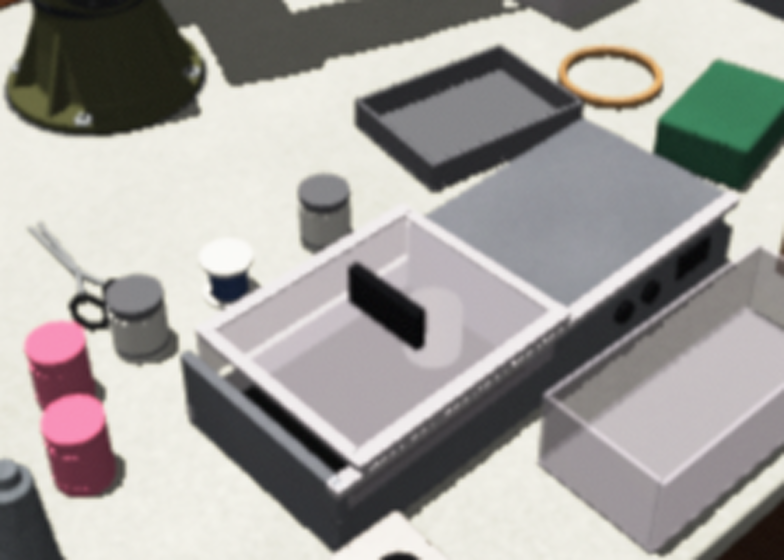

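View pics/c_side.png

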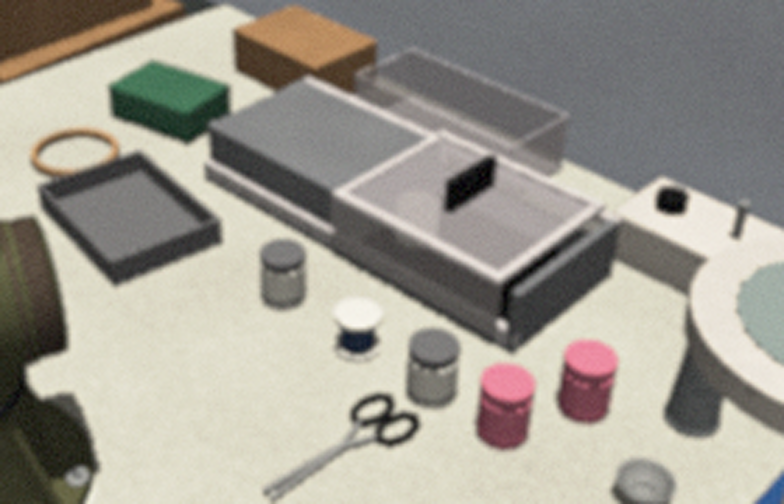

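```bash
cat >> h.py <<'E'
def tri(a,b,na='scene',nb='side'):
    A=[];r=[]
    for n,uv in((na,a),(nb,b)):
        p=imaging.camera_params(n);w=p2w(n,uv,0)-p['xyz'];w/=np.linalg.norm(w);M=np.eye(3)-np.outer(w,w);A.append(M);r.append(M@p['xyz'])
    return np.linalg.solve(sum(A),sum(r))
E
python3 - <<'E'
from h import *
np.set_printoptions(precision=4,suppress=True)
s=lambda x,y:(x/2.8+200-.3,y/2.8+130-.3); d=lambda x,y:(x/2.8+210-.3,y/2.8+130-.3)
for n,a,b in [('handle',(387,291),(471,170)),('can A',(323,188),(283,252)),('can B',(136,293),(433,347)),('spool',(227,255),(359,313)),('pinkA',(57,342),(507,382)),('pinkB',(75,420),(590,359))]: print(n,tri(s(*a),d(*b)))
for n,z,ps in [('guard',.096,[(408,210),(568,318),(355,455),(200,333)]),('trayrim',.04,[(357,103),(500,48),(582,100),(435,165)]),('housing',.09,[(585,122),(738,198)])]:
    for q in ps: print(n,p2w('scene',s(*q),z))
for q in [(341,190),(445,133),(603,208),(498,278)]: print('guard side',p2w('side',d(*q),.096))
for q in [(40,187),(140,153),(220,226),(117,263)]: print('tray side',p2w('side',d(*q),.04))
E
```

```text
handle [ 0.65   -0.0963  0.1362]
can A [0.4317 0.0064 0.0691]
can B [ 0.4361 -0.2284  0.0662]
spool [ 0.4331 -0.1204  0.0503]
pinkA [ 0.4471 -0.3199  0.0697]
pinkB [ 0.5396 -0.3566  0.0684]
guard [0.542  0.0264 0.096 ]
guard [0.7509 0.0291 0.096 ]
guard [ 0.7457 -0.2157  0.096 ]
guard [ 0.548  -0.2282  0.096 ]
trayrim [0.3014 0.164  0.04  ]
trayrim [0.3282 0.3752 0.04  ]
trayrim [0.4739 0.3638 0.04  ]
trayrim [0.4516 0.1488 0.04  ]
housing [0.5515 0.2757 0.09  ]
housing [0.7419 0.289  0.09  ]
guard side [0.5476 0.0251 0.096 ]
guard side [0.7499 0.0295 0.096 ]
guard side [ 0.7515 -0.2234  0.096 ]
guard side [ 0.5486 -0.224   0.096 ]
tray side [0.3177 0.3719 0.04  ]
tray side [0.4688 0.3514 0.04  ]
tray side [0.4364 0.1324 0.04  ]
tray side [0.2944 0.1576 0.04  ]
```

Two full canisters are present, A at (0.432, 0.006) and B at (0.436, -0.228). One empty shows through the pane. The cabinet is axis-aligned to within about 1°, the handle is at (0.65, -0.096), and the tray is at about (0.384, 0.257). First I'll turn the tool so tool x is world y and tool y is world x, then go to the -y side of the handle.

```bash
python3 -m pendant '[{"wz":0.161,"fingers":0},{"wz":0.161,"fingers":0},{"wz":0.161,"fingers":0},{"wz":0.161,"fingers":0},{"wz":0.161,"fingers":0},{"wz":0.161,"fingers":0},{"wz":0.161,"fingers":0},{"wz":0.161,"fingers":0}]' 20
python3 -m pendant '[{"x":-0.04,"y":0.03,"fingers":0},{"x":-0.04,"y":0.03,"fingers":0},{"x":-0.04,"y":0.03,"fingers":0},{"x":-0.04,"y":0.03,"fingers":0},{"x":-0.04,"y":0.03,"fingers":0},{"x":-0.04,"y":0.03,"fingers":0},{"x":-0.04,"y":0.03,"fingers":0},{"x":-0.04,"y":0.03,"fingers":0},{"x":-0.04,"y":0.03,"fingers":0},{"x":-0.04,"y":0.03,"fingers":0}]'
```

```text
validation failed for argument at $[0]...
validation failed for argument at $[0]...
```

```bash
python3 -m pendant '[{"wx":0,"wy":0,"wz":0.161,"x":0,"y":0,"z":0,"fingers":0},{"wx":0,"wy":0,"wz":0.161,"x":0,"y":0,"z":0,"fingers":0},{"wx":0,"wy":0,"wz":0.161,"x":0,"y":0,"z":0,"fingers":0},{"wx":0,"wy":0,"wz":0.161,"x":0,"y":0,"z":0,"fingers":0},{"wx":0,"wy":0,"wz":0.161,"x":0,"y":0,"z":0,"fingers":0},{"wx":0,"wy":0,"wz":0.161,"x":0,"y":0,"z":0,"fingers":0},{"wx":0,"wy":0,"wz":0.161,"x":0,"y":0,"z":0,"fingers":0},{"wx":0,"wy":0,"wz":0.161,"x":0,"y":0,"z":0,"fingers":0}]' 20
python3 -m pendant '[{"wx":0,"wy":0,"wz":0,"x":-0.04,"y":0.03,"z":0,"fingers":0},{"wx":0,"wy":0,"wz":0,"x":-0.04,"y":0.03,"z":0,"fingers":0},{"wx":0,"wy":0,"wz":0,"x":-0.04,"y":0.03,"z":0,"fingers":0},{"wx":0,"wy":0,"wz":0,"x":-0.04,"y":0.03,"z":0,"fingers":0},{"wx":0,"wy":0,"wz":0,"x":-0.04,"y":0.03,"z":0,"fingers":0},{"wx":0,"wy":0,"wz":0,"x":-0.04,"y":0.03,"z":0,"fingers":0},{"wx":0,"wy":0,"wz":0,"x":-0.04,"y":0.03,"z":0,"fingers":0},{"wx":0,"wy":0,"wz":0,"x":-0.04,"y":0.03,"z":0,"fingers":0}]'
```

```text
time: 1.15
ee_pos: [0.1534, 0.528, 0.2302]
eef_rot: [[0.005, 1.0, -0.0], [1.0, -0.005, -0.001], [-0.001, -0.0, -1.0]]
ft_force: [0.6, -0.6, 0.1]
gripper_width: 0.0178
grip_force: 0.0
time: 2.15
ee_pos: [0.3942, 0.2067, 0.2305]
eef_rot: [[-0.0, 1.0, 0.0], [1.0, 0.0, 0.0], [0.0, 0.0, -1.0]]
ft_force: [0.9, 0.5, -0.2]
gripper_width: -0.0001
grip_force: 0.0
```

```bash
python3 -m pendant '[{"wx":0,"wy":0,"wz":0,"x":-0.0495,"y":0.0365,"z":0,"fingers":0},{"wx":0,"wy":0,"wz":0,"x":-0.0495,"y":0.0365,"z":0,"fingers":0},{"wx":0,"wy":0,"wz":0,"x":-0.0495,"y":0.0365,"z":0,"fingers":0},{"wx":0,"wy":0,"wz":0,"x":-0.0495,"y":0.0365,"z":0,"fingers":0},{"wx":0,"wy":0,"wz":0,"x":-0.0495,"y":0.0365,"z":0,"fingers":0},{"wx":0,"wy":0,"wz":0,"x":-0.0495,"y":0.0365,"z":0,"fingers":0},{"wx":0,"wy":0,"wz":0,"x":-0.0495,"y":0.0365,"z":0,"fingers":0},{"wx":0,"wy":0,"wz":0,"x":0,"y":0,"z":0.04,"fingers":0},{"wx":0,"wy":0,"wz":0,"x":0,"y":0,"z":0.04,"fingers":0},{"wx":0,"wy":0,"wz":0,"x":0,"y":0,"z":0.012,"fingers":0}]'; python3 -c "
from h import *
snap('scene','g1',(240,460,140,300),3.5)"
```

```text
time: 3.4
ee_pos: [0.648, -0.1382, 0.1357]
eef_rot: [[0.0, 1.0, -0.004], [1.0, -0.0, 0.001], [0.001, -0.004, -1.0]]
ft_force: [0.1, 0.1, 0.7]
gripper_width: 0.0002
grip_force: 0.0
```

View pics/g1.png

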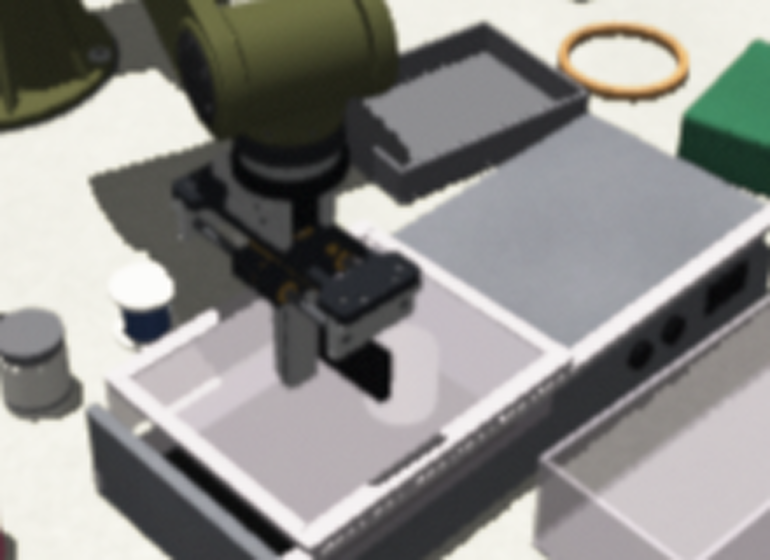

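The closed fingers stand just on the -y side of the handle, at (292,370) in the crop. I'll push the guard open.

```bash
python3 -m pendant '[{"wx":0,"wy":0,"wz":0,"x":0.02,"y":0,"z":0,"fingers":0},{"wx":0,"wy":0,"wz":0,"x":0.01,"y":0,"z":0,"fingers":0},{"wx":0,"wy":0,"wz":0,"x":0.03,"y":0,"z":0,"fingers":0},{"wx":0,"wy":0,"wz":0,"x":0.03,"y":0,"z":0,"fingers":0},{"wx":0,"wy":0,"wz":0,"x":0.03,"y":0,"z":0,"fingers":0},{"wx":0,"wy":0,"wz":0,"x":0.03,"y":0,"z":0,"fingers":0},{"wx":0,"wy":0,"wz":0,"x":0.03,"y":0,"z":0,"fingers":0},{"wx":0,"wy":0,"wz":0,"x":0.03,"y":0,"z":0,"fingers":0},{"wx":0,"wy":0,"wz":0,"x":0.03,"y":0,"z":0,"fingers":0},{"wx":0,"wy":0,"wz":0,"x":0.02,"y":0,"z":0,"fingers":0}]';  python3 -m pendant '[{"wx":0,"wy":0,"wz":0,"x":0.012,"y":0,"z":0,"fingers":0},{"wx":0,"wy":0,"wz":0,"x":0,"y":0,"z":0,"fingers":0},{"wx":0,"wy":0,"wz":0,"x":0,"y":0,"z":0,"fingers":0}]'
```

```text
time: 4.7
ee_pos: [0.6489, 0.1235, 0.1396]
eef_rot: [[-0.001, 1.0, 0.001], [1.0, 0.001, -0.0], [-0.0, 0.001, -1.0]]
ft_force: [-1.1, -2.0, 1.6]
gripper_width: 0.0004
grip_force: 1.3
time: 5.08
ee_pos: [0.6491, 0.1336, 0.1386]
eef_rot: [[0.0, 1.0, 0.0], [1.0, -0.0, 0.0], [0.0, 0.0, -1.0]]
ft_force: [0.8, -1.0, -0.1]
gripper_width: 0.0007
grip_force: 0.0
```

```bash
python3 -m pendant '[{"wx":0,"wy":0,"wz":0,"x":0.008,"y":0,"z":0,"fingers":0},{"wx":0,"wy":0,"wz":0,"x":0.004,"y":0,"z":0,"fingers":0},{"wx":0,"wy":0,"wz":0,"x":0,"y":0,"z":0,"fingers":0}]';  python3 -m pendant '[{"wx":0,"wy":0,"wz":0,"x":-0.03,"y":0,"z":0,"fingers":0},{"wx":0,"wy":0,"wz":0,"x":-0.01,"y":0,"z":-0.04,"fingers":0},{"wx":0,"wy":0,"wz":0,"x":-0.05,"y":-0.005,"z":-0.04,"fingers":1},{"wx":0,"wy":0,"wz":0,"x":-0.05,"y":-0.005,"z":-0.04,"fingers":1},{"wx":0,"wy":0,"wz":0,"x":-0.05,"y":-0.005,"z":-0.03,"fingers":1},{"wx":0,"wy":0,"wz":0,"x":-0.05,"y":-0.005,"z":0,"fingers":1},{"wx":0,"wy":0,"wz":0,"x":-0.05,"y":-0.005,"z":0,"fingers":1},{"wx":0,"wy":0,"wz":0,"x":-0.05,"y":0,"z":0,"fingers":1},{"wx":0,"wy":0,"wz":0,"x":0,"y":0,"z":0,"fingers":1},{"wx":0,"wy":0,"wz":0,"x":0,"y":0,"z":0,"fingers":1}]'
python3 - <<'E'
from h import *
p=snap('wrist','w1'); print(p['xyz'])
np.save('w1.npy',p,allow_pickle=True)
im=cv2.imread('pics/w1.png')
for dx in(-.093,0,.093):
  for dy in (-.129,-.078,0,.078,.129):
    u=w2p('wrist',[.65+dx,-.097+dy,.01],p)[0]; cv2.circle(im,(int(u[0]),int(u[1])),2,(0,0,255),-1)
cv2.imwrite('pics/w1.png',im)
E
```

```text
time: 5.45
ee_pos: [0.6492, 0.1355, 0.1387]
eef_rot: [[0.005, 1.0, -0.003], [1.0, -0.005, -0.015], [-0.015, -0.003, -1.0]]
ft_force: [-10.0, -60.7, 11.4]
gripper_width: 0.0004
grip_force: 30.6
time: 6.7
ee_pos: [0.6243, -0.1913, 0.2863]
eef_rot: [[0.0, 1.0, 0.0], [1.0, -0.0, 0.0], [0.0, 0.0, -1.0]]
ft_force: [0.1, 0.5, -0.7]
gripper_width: 0.077
grip_force: 0.0
[ 0.62455803 -0.12574016  0.44010841]
```

View pics/w1.png

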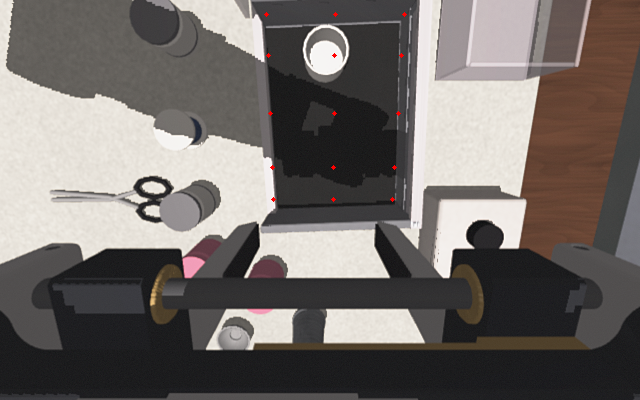

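The bay is fully visible and the guard is open. There is a single empty, rim centre at (326,48), near the bay's +y end. Floor edges at rows ~24 and ~206 put the bay centre about 1 cm further to -y than I assumed.

Run:
```python
from h import *
np.set_printoptions(precision=4,suppress=True)
p=np.load('w1.npy',allow_pickle=True).item(); im=cv2.imread('pics/w1_raw.png')
g=(im.min(2)>150).astype(np.uint8); g[:,:300]=0;g[:,352:]=0;g[85:]=0
c=max(cv2.findContours(g,0,2)[0],key=cv2.contourArea); e=cv2.fitEllipse(c); print(e)
w=lambda q,z:print(q,p2w('wrist',q,z,p))
w(e[0],.064); w((326,48),.064); w((326,60),.014)
print('B',);w((181,210),.066); print('A');w((155,18),.066)
for q in [(267,25),(397,25),(275,206),(392,206)]: w(q,.01)
for q in [(257,16),(265,224),(412,222)]: w(q,.088)
```

```text
((325.5318908691406, 49.326148986816406), (44.887962341308594, 49.89988327026367), 1.585318684577942)
(325.5318908691406, 49.326148986816406) [ 0.6352 -0.0258  0.064 ]
(326, 48) [ 0.6358 -0.0243  0.064 ]
(326, 60) [ 0.6374 -0.0261  0.014 ]
B
(181, 210) [ 0.4385 -0.2273  0.066 ]
A
(155, 18) [0.4334 0.0076 0.066 ]
(267, 25) [0.5567 0.0189 0.01  ]
(397, 25) [0.7341 0.0189 0.01  ]
(275, 206) [ 0.559 -0.236  0.01 ]
(392, 206) [ 0.7426 -0.2361  0.01  ]
(257, 16) [0.5582 0.0016 0.088 ]
(265, 224) [ 0.557  -0.2403  0.088 ]
(412, 222) [ 0.7485 -0.2376  0.088 ]
```

```bash
python3 -m pendant '[{"wx":0,"wy":0,"wz":0,"x":0.05,"y":0.004,"z":0.03,"fingers":1},{"wx":0,"wy":0,"wz":0,"x":0.055,"y":0.004,"z":0.05,"fingers":1},{"wx":0,"wy":0,"wz":0,"x":0.05,"y":0.004,"z":0.05,"fingers":1},{"wx":0,"wy":0,"wz":0,"x":0.01,"y":0,"z":0.03,"fingers":1},{"wx":0,"wy":0,"wz":0,"x":0,"y":0,"z":0.035,"fingers":1},{"wx":0,"wy":0,"wz":0,"x":0,"y":0,"z":0.03,"fingers":1},{"wx":0,"wy":0,"wz":0,"x":0,"y":0,"z":0.01,"fingers":1},{"wx":0,"wy":0,"wz":0,"x":0,"y":0,"z":0,"fingers":1}]'; python3 -m pendant '[{"wx":0,"wy":0,"wz":0,"x":0,"y":0,"z":0,"fingers":0.4},{"wx":0,"wy":0,"wz":0,"x":0,"y":0,"z":0,"fingers":0.4},{"wx":0,"wy":0,"wz":0,"x":0,"y":0,"z":0,"fingers":0.4},{"wx":0,"wy":0,"wz":0,"x":0,"y":0,"z":0,"fingers":0.4},{"wx":0,"wy":0,"wz":0,"x":0,"y":0,"z":0,"fingers":0.4}]' 10
```

```text
time: 7.75
ee_pos: [0.6352, -0.0407, 0.0655]
eef_rot: [[-0.001, 1.0, -0.0], [1.0, 0.001, 0.0], [0.0, -0.0, -1.0]]
ft_force: [-0.6, 0.7, 0.6]
gripper_width: 0.094
grip_force: 0.0
time: 8.38
ee_pos: [0.6352, -0.0414, 0.0653]
eef_rot: [[0.0, 1.0, 0.0], [1.0, -0.0, 0.0], [0.0, 0.0, -1.0]]
ft_force: [0.4, 0.4, 1.1]
gripper_width: 0.0521
grip_force: 9.4
```

Some of the motion was cut short by the speed limit and the grip is 15 mm off-centre, so I'll re-grip.

```bash
python3 -m pendant '[{"wx":0,"wy":0,"wz":0,"x":0,"y":0,"z":0,"fingers":1},{"wx":0,"wy":0,"wz":0,"x":0,"y":0,"z":0,"fingers":1},{"wx":0,"wy":0,"wz":0,"x":0,"y":0,"z":0,"fingers":1},{"wx":0,"wy":0,"wz":0,"x":0.015,"y":0.001,"z":0,"fingers":1},{"wx":0,"wy":0,"wz":0,"x":0,"y":0,"z":0.015,"fingers":1},{"wx":0,"wy":0,"wz":0,"x":0,"y":0,"z":0,"fingers":1},{"wx":0,"wy":0,"wz":0,"x":0,"y":0,"z":0,"fingers":0.4},{"wx":0,"wy":0,"wz":0,"x":0,"y":0,"z":0,"fingers":0.4},{"wx":0,"wy":0,"wz":0,"x":0,"y":0,"z":0,"fingers":0.4},{"wx":0,"wy":0,"wz":0,"x":0,"y":0,"z":0,"fingers":0.4}]'; python3 -c "
from h import *
snap('side','s1',(260,460,150,290),4)"
```

```text
time: 9.62
ee_pos: [0.6362, -0.0264, 0.0503]
eef_rot: [[0.0, 1.0, 0.0], [1.0, -0.0, -0.0], [-0.0, 0.0, -1.0]]
ft_force: [0.3, 0.2, 1.1]
gripper_width: 0.0571
grip_force: 0.3
```

View pics/s1.png

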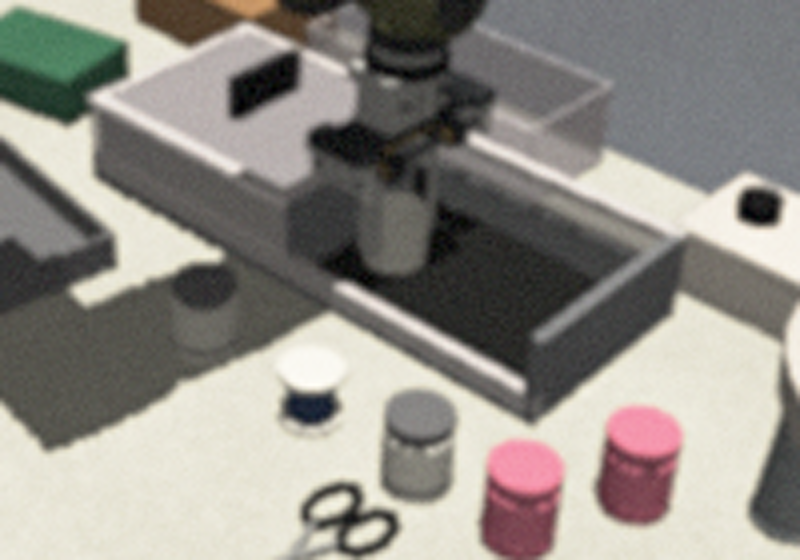

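```bash
python3 -m pendant '[{"wx":0,"wy":0,"wz":0,"x":0,"y":0,"z":0,"fingers":0.4},{"wx":0,"wy":0,"wz":0,"x":0,"y":0,"z":-0.015,"fingers":0.4},{"wx":0,"wy":0,"wz":0,"x":0,"y":0,"z":-0.025,"fingers":0.4},{"wx":0,"wy":0,"wz":0,"x":0,"y":0,"z":-0.035,"fingers":0.4},{"wx":0,"wy":0,"wz":0,"x":0,"y":0,"z":-0.035,"fingers":0.4},{"wx":0,"wy":0,"wz":0,"x":0,"y":0,"z":-0.03,"fingers":0.4}]' 10; python3 -m pendant '[{"wx":0,"wy":0,"wz":0,"x":0.0284,"y":-0.0252,"z":0,"fingers":0.4},{"wx":0,"wy":0,"wz":0,"x":0.0284,"y":-0.0252,"z":0,"fingers":0.4},{"wx":0,"wy":0,"wz":0,"x":0.0284,"y":-0.0252,"z":0,"fingers":0.4},{"wx":0,"wy":0,"wz":0,"x":0.0284,"y":-0.0252,"z":0,"fingers":0.4},{"wx":0,"wy":0,"wz":0,"x":0.0284,"y":-0.0252,"z":0,"fingers":0.4},{"wx":0,"wy":0,"wz":0,"x":0.0284,"y":-0.0252,"z":0,"fingers":0.4},{"wx":0,"wy":0,"wz":0,"x":0.0284,"y":-0.0252,"z":0,"fingers":0.4},{"wx":0,"wy":0,"wz":0,"x":0.0284,"y":-0.0252,"z":0,"fingers":0.4},{"wx":0,"wy":0,"wz":0,"x":0.0284,"y":-0.0252,"z":0,"fingers":0.4},{"wx":0,"wy":0,"wz":0,"x":0.0284,"y":-0.0252,"z":0,"fingers":0.4}]'; python3 -m pendant '[{"wx":0,"wy":0,"wz":0,"x":0,"y":0,"z":0,"fingers":0.4}]'
```

```text
time: 10.42
ee_pos: [0.6362, -0.0263, 0.1928]
eef_rot: [[-0.0, 1.0, 0.002], [1.0, 0.0, -0.0], [-0.0, 0.002, -1.0]]
ft_force: [-0.5, -0.3, -1.9]
gripper_width: 0.0567
grip_force: 10.0
time: 11.68
ee_pos: [0.3833, 0.2585, 0.1912]
eef_rot: [[0.0, 1.0, 0.001], [1.0, -0.0, 0.001], [0.001, 0.001, -1.0]]
ft_force: [0.3, 0.5, -0.9]
gripper_width: 0.0563
grip_force: 10.0
time: 11.8
ee_pos: [0.383, 0.2589, 0.1912]
eef_rot: [[-0.003, 1.0, 0.001], [1.0, 0.003, 0.001], [0.001, 0.001, -1.0]]
ft_force: [-0.5, 0.2, -1.9]
gripper_width: 0.0569
grip_force: 10.0
```

```bash
python3 -m pendant '[{"wx":0,"wy":0,"wz":0,"x":0,"y":0,"z":0.035,"fingers":0.4},{"wx":0,"wy":0,"wz":0,"x":0,"y":0,"z":0.035,"fingers":0.4},{"wx":0,"wy":0,"wz":0,"x":0,"y":0,"z":0.035,"fingers":0.4},{"wx":0,"wy":0,"wz":0,"x":0,"y":0,"z":0.025,"fingers":0.4},{"wx":0,"wy":0,"wz":0,"x":0,"y":0,"z":0.01,"fingers":0.4},{"wx":0,"wy":0,"wz":0,"x":0,"y":0,"z":0.005,"fingers":0.4},{"wx":0,"wy":0,"wz":0,"x":0,"y":0,"z":0,"fingers":0.4}]'; python3 -m pendant '[{"wx":0,"wy":0,"wz":0,"x":0,"y":0,"z":0,"fingers":0.9},{"wx":0,"wy":0,"wz":0,"x":0,"y":0,"z":0,"fingers":0.9},{"wx":0,"wy":0,"wz":0,"x":0,"y":0,"z":0,"fingers":0.9},{"wx":0,"wy":0,"wz":0,"x":0,"y":0,"z":-0.02,"fingers":0.9},{"wx":0,"wy":0,"wz":0,"x":0,"y":0,"z":-0.03,"fingers":0.9},{"wx":0,"wy":0,"wz":0,"x":0,"y":0,"z":-0.03,"fingers":1},{"wx":0,"wy":0,"wz":0,"x":0,"y":0,"z":-0.04,"fingers":1},{"wx":0,"wy":0,"wz":0,"x":-0.03,"y":0,"z":-0.02,"fingers":1},{"wx":0,"wy":0,"wz":0,"x":-0.04,"y":0,"z":0,"fingers":1},{"wx":0,"wy":0,"wz":0,"x":-0.04,"y":0.005,"z":0,"fingers":1}]'; python3 -m pendant '[{"wx":0,"wy":0,"wz":0,"x":-0.04,"y":0.01,"z":0,"fingers":1},{"wx":0,"wy":0,"wz":0,"x":-0.04,"y":0.01,"z":0,"fingers":1},{"wx":0,"wy":0,"wz":0,"x":-0.04,"y":0.01,"z":0,"fingers":1},{"wx":0,"wy":0,"wz":0,"x":-0.035,"y":0.01,"z":0,"fingers":1},{"wx":0,"wy":0,"wz":0,"x":0,"y":0,"z":0,"fingers":1},{"wx":0,"wy":0,"wz":0,"x":0,"y":0,"z":0,"fingers":1}]'
python3 - <<'E'
from h import *
p=snap('wrist','w2'); np.save('w2.npy',p,allow_pickle=True)
E
```

```text
time: 12.68
ee_pos: [0.3846, 0.2577, 0.0458]
eef_rot: [[0.0, 1.0, 0.001], [1.0, -0.0, 0.0], [0.0, 0.001, -1.0]]
ft_force: [-0.3, 0.1, -0.7]
gripper_width: 0.0566
grip_force: 10.0
time: 13.92
ee_pos: [0.3889, 0.1466, 0.1856]
eef_rot: [[-0.001, 1.0, 0.001], [1.0, 0.001, 0.0], [0.0, 0.001, -1.0]]
ft_force: [0.5, -0.1, -0.9]
gripper_width: 0.0938
grip_force: 0.0
time: 14.68
ee_pos: [0.4289, -0.0069, 0.1852]
eef_rot: [[0.0, 1.0, -0.0], [1.0, -0.0, 0.0], [0.0, -0.0, -1.0]]
ft_force: [-0.8, 0.6, -0.4]
gripper_width: 0.0939
grip_force: 0.0
```

View pics/w2.png

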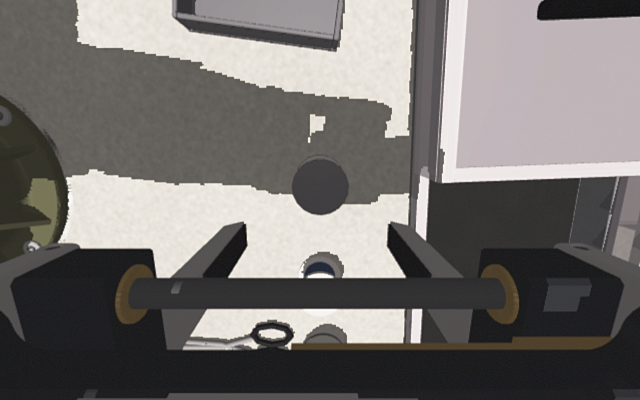

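Canister A's lid is at (320,186) in the wrist view, still where it was. I'll measure it and check the tray with the scene camera.

Run:
```python
from h import *
p=np.load('w2.npy',allow_pickle=True).item(); im=cv2.imread('pics/w2_raw.png')
g=(cv2.inRange(im,(60,60,60),(85,85,85)))[140:225,280:360]
for z in(.062,.067,.072):print(p2w('wrist',(320.5,186.5),z,p))
u=p2w('wrist',(292,186),.067,p);v=p2w('wrist',(349,186),.067,p);print('dia@.067',v[0]-u[0])
snap('scene','g2',(310,430,130,220),5)
```

```text
[0.43286888 0.00764295 0.062     ]
[0.43280313 0.00856495 0.067     ]
[0.43273737 0.00948695 0.072     ]
dia@.067 0.055644649654743805
```

View pics/g2.png

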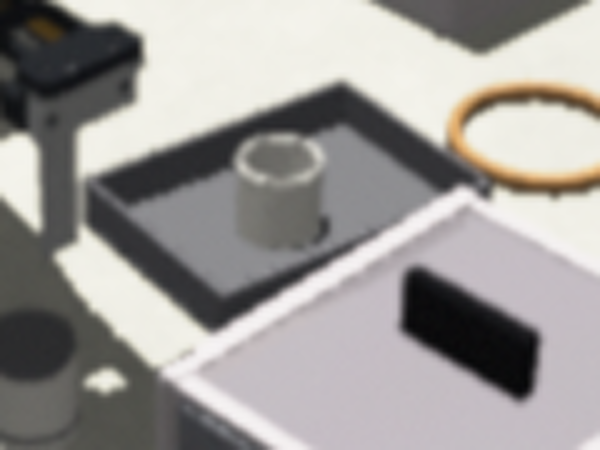

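The empty stands upright mid-tray. Next, canister A.

```bash
python3 -m pendant '[{"wx":0,"wy":0,"wz":0,"x":0.0155,"y":0.004,"z":0,"fingers":1},{"wx":0,"wy":0,"wz":0,"x":0,"y":0,"z":0.035,"fingers":1},{"wx":0,"wy":0,"wz":0,"x":0,"y":0,"z":0.035,"fingers":1},{"wx":0,"wy":0,"wz":0,"x":0,"y":0,"z":0.035,"fingers":1},{"wx":0,"wy":0,"wz":0,"x":0,"y":0,"z":0.025,"fingers":1},{"wx":0,"wy":0,"wz":0,"x":0,"y":0,"z":0.013,"fingers":1},{"wx":0,"wy":0,"wz":0,"x":0,"y":0,"z":0,"fingers":1}]'; python3 -m pendant '[{"wx":0,"wy":0,"wz":0,"x":0,"y":0,"z":0,"fingers":0.4},{"wx":0,"wy":0,"wz":0,"x":0,"y":0,"z":0,"fingers":0.4},{"wx":0,"wy":0,"wz":0,"x":0,"y":0,"z":0,"fingers":0.4},{"wx":0,"wy":0,"wz":0,"x":0,"y":0,"z":0,"fingers":0.4},{"wx":0,"wy":0,"wz":0,"x":0,"y":0,"z":0,"fingers":0.4},{"wx":0,"wy":0,"wz":0,"x":0,"y":0,"z":0,"fingers":0.4}]' 20
```

```text
time: 15.65
ee_pos: [0.4331, 0.0088, 0.042]
eef_rot: [[-0.001, 1.0, -0.001], [1.0, 0.001, 0.0], [0.0, -0.001, -1.0]]
ft_force: [-0.2, -0.1, -0.1]
gripper_width: 0.0941
grip_force: 0.0
time: 16.4
ee_pos: [0.4331, 0.0081, 0.0424]
eef_rot: [[0.0, 1.0, 0.0], [1.0, -0.0, -0.0], [-0.0, 0.0, -1.0]]
ft_force: [-2.6, -0.2, 5.1]
gripper_width: 0.0557
grip_force: 20.0
```

```bash
python3 -m pendant '[{"wx":0,"wy":0,"wz":0,"x":0,"y":0,"z":-0.02,"fingers":0.4},{"wx":0,"wy":0,"wz":0,"x":0,"y":0,"z":-0.03,"fingers":0.4},{"wx":0,"wy":0,"wz":0,"x":-0.028,"y":0,"z":-0.03,"fingers":0.4},{"wx":0,"wy":0,"wz":0,"x":-0.028,"y":0,"z":-0.02,"fingers":0.4},{"wx":0,"wy":0,"wz":0,"x":0,"y":0.03,"z":0,"fingers":0.4},{"wx":0,"wy":0,"wz":0,"x":0,"y":0.035,"z":0,"fingers":0.4},{"wx":0,"wy":0,"wz":0,"x":0,"y":0.035,"z":0,"fingers":0.4},{"wx":0,"wy":0,"wz":0,"x":0,"y":0.035,"z":0,"fingers":0.4},{"wx":0,"wy":0,"wz":0,"x":0,"y":0.035,"z":0,"fingers":0.4},{"wx":0,"wy":0,"wz":0,"x":0,"y":0.035,"z":0,"fingers":0.4}]'; python3 -m pendant '[{"wx":0,"wy":0,"wz":0,"x":0,"y":0.007,"z":0,"fingers":0.4},{"wx":0,"wy":0,"wz":0,"x":0,"y":0,"z":0.03,"fingers":0.4},{"wx":0,"wy":0,"wz":0,"x":0,"y":0,"z":0,"fingers":0.4}]'
```

```text
time: 17.65
ee_pos: [0.639, -0.0478, 0.1414]
eef_rot: [[0.0, 1.0, -0.001], [1.0, -0.0, 0.0], [0.0, -0.001, -1.0]]
ft_force: [-0.0, 0.1, -1.9]
gripper_width: 0.0557
grip_force: 20.0
time: 18.02
ee_pos: [0.6434, -0.0477, 0.1098]
eef_rot: [[0.0, 1.0, -0.005], [1.0, -0.0, 0.001], [0.001, -0.005, -1.0]]
ft_force: [0.0, -0.7, -2.4]
gripper_width: 0.0558
grip_force: 20.0
```

```bash
python3 -m pendant '[{"wx":0,"wy":0,"wz":0,"x":0,"y":0,"z":0.03,"fingers":0.4},{"wx":0,"wy":0,"wz":0,"x":0,"y":0,"z":0.02,"fingers":0.4},{"wx":0,"wy":0,"wz":0,"x":0,"y":0,"z":0.007,"fingers":0.4},{"wx":0,"wy":0,"wz":0,"x":0,"y":0,"z":0,"fingers":0.4}]'; python3 -m pendant '[{"wx":0,"wy":0,"wz":0,"x":0,"y":0,"z":0,"fingers":0.9},{"wx":0,"wy":0,"wz":0,"x":0,"y":0,"z":0,"fingers":0.9},{"wx":0,"wy":0,"wz":0,"x":0,"y":0,"z":0,"fingers":0.9},{"wx":0,"wy":0,"wz":0,"x":0,"y":0,"z":-0.02,"fingers":0.9},{"wx":0,"wy":0,"wz":0,"x":0,"y":0,"z":-0.03,"fingers":0.9},{"wx":0,"wy":0,"wz":0,"x":0,"y":0,"z":-0.03,"fingers":0.9},{"wx":0,"wy":0,"wz":0,"x":0,"y":0,"z":-0.02,"fingers":0},{"wx":0,"wy":0,"wz":0,"x":0,"y":0,"z":0,"fingers":0},{"wx":0,"wy":0,"wz":0,"x":0,"y":0,"z":0,"fingers":0},{"wx":0,"wy":0,"wz":0,"x":0,"y":0,"z":0,"fingers":0}]';python3 -m pendant '[{"wx":0,"wy":0,"wz":0,"x":0,"y":0,"z":0,"fingers":0},{"wx":0,"wy":0,"wz":0,"x":0,"y":0,"z":0,"fingers":0},{"wx":0,"wy":0,"wz":0,"x":0,"y":0,"z":0,"fingers":0},{"wx":0,"wy":0,"wz":0,"x":0,"y":0,"z":0,"fingers":0}]'
```

```text
time: 18.52
ee_pos: [0.6452, -0.0479, 0.0555]
eef_rot: [[0.0, 1.0, -0.0], [1.0, -0.0, -0.0], [-0.0, -0.0, -1.0]]
ft_force: [-0.1, 0.4, -2.6]
gripper_width: 0.0559
grip_force: 20.0
time: 19.77
ee_pos: [0.6448, -0.0478, 0.1543]
eef_rot: [[0.0, 1.0, -0.002], [1.0, -0.0, 0.0], [0.0, -0.002, -1.0]]
ft_force: [-0.0, 0.6, 0.1]
gripper_width: 0.0479
grip_force: 0.0
time: 20.27
ee_pos: [0.6451, -0.0479, 0.1552]
eef_rot: [[-0.0, 1.0, -0.0], [1.0, 0.0, -0.0], [-0.0, -0.0, -1.0]]
ft_force: [-0.1, -1.1, 0.1]
gripper_width: 0.0077
grip_force: 0.0
```

Now I'll press the lid, going down in small steps toward TCP z ≈ 0.097.

```bash
python3 -m pendant '[{"wx":0,"wy":0,"wz":0,"x":0,"y":0,"z":0.025,"fingers":0},{"wx":0,"wy":0,"wz":0,"x":0,"y":0,"z":0.016,"fingers":0},{"wx":0,"wy":0,"wz":0,"x":0,"y":0,"z":0.004,"fingers":0},{"wx":0,"wy":0,"wz":0,"x":0,"y":0,"z":0.004,"fingers":0},{"wx":0,"wy":0,"wz":0,"x":0,"y":0,"z":0.004,"fingers":0},{"wx":0,"wy":0,"wz":0,"x":0,"y":0,"z":0,"fingers":0}]'; python3 -m pendant '[{"wx":0,"wy":0,"wz":0,"x":0,"y":0,"z":0.003,"fingers":0},{"wx":0,"wy":0,"wz":0,"x":0,"y":0,"z":0,"fingers":0}]'
```

```text
time: 21.02
ee_pos: [0.6453, -0.0479, 0.1025]
eef_rot: [[-0.0, 1.0, 0.001], [1.0, 0.0, -0.0], [-0.0, 0.001, -1.0]]
ft_force: [-1.0, 0.3, 0.3]
gripper_width: 0.0004
grip_force: 0.0
time: 21.28
ee_pos: [0.6453, -0.0479, 0.0994]
eef_rot: [[-0.0, 1.0, 0.001], [1.0, 0.0, -0.0], [-0.0, 0.001, -1.0]]
ft_force: [0.1, -1.0, 2.2]
gripper_width: 0.0004
grip_force: 1.2
```

```bash
for i in 1; do python3 -m pendant '[{"wx":0,"wy":0,"wz":0,"x":0,"y":0,"z":0.002,"fingers":0},{"wx":0,"wy":0,"wz":0,"x":0,"y":0,"z":0,"fingers":0}]'; done;  python3 -m pendant '[{"wx":0,"wy":0,"wz":0,"x":0,"y":0,"z":0.002,"fingers":0},{"wx":0,"wy":0,"wz":0,"x":0,"y":0,"z":0,"fingers":0}]'
```

```text
time: 21.52
ee_pos: [0.6453, -0.0479, 0.0973]
eef_rot: [[0.0, 1.0, 0.001], [1.0, -0.0, -0.0], [-0.0, 0.001, -1.0]]
ft_force: [0.9, 0.7, 3.9]
gripper_width: 0.0002
grip_force: 1.8
time: 21.78
ee_pos: [0.6455, -0.0479, 0.0971]
eef_rot: [[-0.0, 1.0, 0.002], [1.0, 0.0, -0.0], [-0.0, 0.002, -1.0]]
ft_force: [-6.9, 0.8, 19.7]
gripper_width: 0.0004
grip_force: 9.3
```

The force jumps hard at TCP 0.097, exactly the home height, so lid A is down. On to B.

```bash
python3 -m pendant '[{"wx":0,"wy":0,"wz":0,"x":0,"y":0,"z":-0.03,"fingers":0},{"wx":0,"wy":0,"wz":0,"x":0,"y":0,"z":-0.035,"fingers":0},{"wx":0,"wy":0,"wz":0,"x":0,"y":0,"z":-0.035,"fingers":1},{"wx":0,"wy":0,"wz":0,"x":-0.03,"y":-0.03,"z":0,"fingers":1},{"wx":0,"wy":0,"wz":0,"x":-0.03,"y":-0.03,"z":0,"fingers":1},{"wx":0,"wy":0,"wz":0,"x":-0.03,"y":-0.03,"z":0,"fingers":1},{"wx":0,"wy":0,"wz":0,"x":-0.03,"y":-0.03,"z":0,"fingers":1},{"wx":0,"wy":0,"wz":0,"x":-0.03,"y":-0.03,"z":0,"fingers":1},{"wx":0,"wy":0,"wz":0,"x":-0.03,"y":-0.03,"z":0,"fingers":1},{"wx":0,"wy":0,"wz":0,"x":-0.02,"y":-0.028,"z":0,"fingers":1}]'; python3 -m pendant '[{"wx":0,"wy":0,"wz":0,"x":0,"y":0,"z":0,"fingers":1},{"wx":0,"wy":0,"wz":0,"x":0,"y":0,"z":0,"fingers":1}]'
python3 - <<'E'
from h import *
p=snap('wrist','w3'); np.save('w3.npy',p,allow_pickle=True)
E
```

```text
time: 23.02
ee_pos: [0.4358, -0.2488, 0.1948]
eef_rot: [[0.001, 1.0, -0.001], [1.0, -0.001, 0.0], [0.0, -0.001, -1.0]]
ft_force: [0.3, -1.0, -1.7]
gripper_width: 0.0773
grip_force: 0.0
time: 23.28
ee_pos: [0.4375, -0.2476, 0.1951]
eef_rot: [[0.0, 1.0, -0.0], [1.0, -0.0, 0.0], [0.0, -0.0, -1.0]]
ft_force: [-0.4, -0.0, -0.5]
gripper_width: 0.0927
grip_force: 0.0
```

View pics/w3.png

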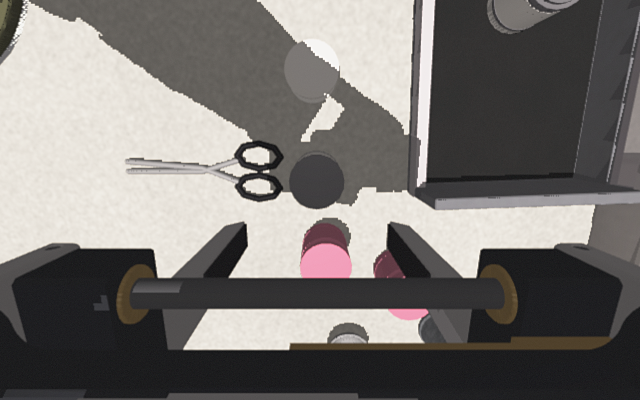

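Run:
```python
from h import *
p=np.load('w3.npy',allow_pickle=True).item()
for z in(.062,.067,.072):print(p2w('wrist',(316.7,181),z,p), p2w('wrist',(345,181),z,p)[0]-p2w('wrist',(289,181),z,p)[0])
```

```text
[ 0.43764488 -0.22911745  0.062     ] 0.05743355727225935
[ 0.43764646 -0.22829544  0.067     ] 0.056432782994877306
[ 0.43764803 -0.22747343  0.072     ] 0.05543200871749521
```

```bash
python3 -m pendant '[{"wx":0,"wy":0,"wz":0,"x":0.0195,"y":0,"z":0,"fingers":1},{"wx":0,"wy":0,"wz":0,"x":0,"y":0,"z":0.035,"fingers":1},{"wx":0,"wy":0,"wz":0,"x":0,"y":0,"z":0.035,"fingers":1},{"wx":0,"wy":0,"wz":0,"x":0,"y":0,"z":0.035,"fingers":1},{"wx":0,"wy":0,"wz":0,"x":0,"y":0,"z":0.03,"fingers":1},{"wx":0,"wy":0,"wz":0,"x":0,"y":0,"z":0.014,"fingers":1},{"wx":0,"wy":0,"wz":0,"x":0,"y":0,"z":0,"fingers":1}]'; python3 -m pendant '[{"wx":0,"wy":0,"wz":0,"x":0,"y":0,"z":0,"fingers":0.4},{"wx":0,"wy":0,"wz":0,"x":0,"y":0,"z":0,"fingers":0.4},{"wx":0,"wy":0,"wz":0,"x":0,"y":0,"z":0,"fingers":0.4},{"wx":0,"wy":0,"wz":0,"x":0,"y":0,"z":0,"fingers":0.4},{"wx":0,"wy":0,"wz":0,"x":0,"y":0,"z":0,"fingers":0.4},{"wx":0,"wy":0,"wz":0,"x":0,"y":0,"z":0,"fingers":0.4}]' 20
```

```text
time: 24.2
ee_pos: [0.4372, -0.2276, 0.046]
eef_rot: [[-0.001, 1.0, -0.001], [1.0, 0.001, 0.001], [0.001, -0.001, -1.0]]
ft_force: [-0.3, 0.5, 0.4]
gripper_width: 0.0941
grip_force: 0.0
time: 24.95
ee_pos: [0.4372, -0.2284, 0.0464]
eef_rot: [[0.0, 1.0, 0.0], [1.0, -0.0, -0.0], [-0.0, 0.0, -1.0]]
ft_force: [-0.9, 0.0, 4.9]
gripper_width: 0.0558
grip_force: 20.0
```

```bash
python3 -m pendant '[{"wx":0,"wy":0,"wz":0,"x":0,"y":0,"z":-0.02,"fingers":0.4},{"wx":0,"wy":0,"wz":0,"x":0,"y":0,"z":-0.03,"fingers":0.4},{"wx":0,"wy":0,"wz":0,"x":0.03,"y":0,"z":-0.03,"fingers":0.4},{"wx":0,"wy":0,"wz":0,"x":0.03,"y":0,"z":-0.02,"fingers":0.4},{"wx":0,"wy":0,"wz":0,"x":0,"y":0.033,"z":0,"fingers":0.4},{"wx":0,"wy":0,"wz":0,"x":0,"y":0.035,"z":0,"fingers":0.4},{"wx":0,"wy":0,"wz":0,"x":0,"y":0.035,"z":0,"fingers":0.4},{"wx":0,"wy":0,"wz":0,"x":0,"y":0.035,"z":0,"fingers":0.4},{"wx":0,"wy":0,"wz":0,"x":0,"y":0.035,"z":0,"fingers":0.4},{"wx":0,"wy":0,"wz":0,"x":0,"y":0.035,"z":0,"fingers":0.4}]'; python3 -m pendant '[{"wx":0,"wy":0,"wz":0,"x":0,"y":0,"z":0,"fingers":0.4},{"wx":0,"wy":0,"wz":0,"x":0,"y":0,"z":0.03,"fingers":0.4},{"wx":0,"wy":0,"wz":0,"x":0,"y":0,"z":0.03,"fingers":0.4},{"wx":0,"wy":0,"wz":0,"x":0,"y":0,"z":0.02,"fingers":0.4},{"wx":0,"wy":0,"wz":0,"x":0,"y":0,"z":0,"fingers":0.4}]'
```

```text
time: 26.2
ee_pos: [0.6459, -0.1682, 0.1453]
eef_rot: [[0.0, 1.0, -0.001], [1.0, -0.0, 0.0], [0.0, -0.001, -1.0]]
ft_force: [-0.6, -1.0, -2.0]
gripper_width: 0.0554
grip_force: 20.0
time: 26.82
ee_pos: [0.6442, -0.1682, 0.0648]
eef_rot: [[0.0, 1.0, -0.003], [1.0, -0.0, 0.001], [0.001, -0.003, -1.0]]
ft_force: [-0.1, 0.2, -2.0]
gripper_width: 0.056
grip_force: 20.0
```

```bash
python3 -m pendant '[{"wx":0,"wy":0,"wz":0,"x":0,"y":0,"z":0.007,"fingers":0.4},{"wx":0,"wy":0,"wz":0,"x":0,"y":0,"z":0,"fingers":0.4},{"wx":0,"wy":0,"wz":0,"x":0,"y":0,"z":0,"fingers":0.9},{"wx":0,"wy":0,"wz":0,"x":0,"y":0,"z":0,"fingers":0.9},{"wx":0,"wy":0,"wz":0,"x":0,"y":0,"z":0,"fingers":0.9},{"wx":0,"wy":0,"wz":0,"x":0,"y":0,"z":-0.02,"fingers":0.9},{"wx":0,"wy":0,"wz":0,"x":0,"y":0,"z":-0.03,"fingers":0.9},{"wx":0,"wy":0,"wz":0,"x":0,"y":0,"z":-0.03,"fingers":0.9},{"wx":0,"wy":0,"wz":0,"x":0,"y":0,"z":-0.02,"fingers":0},{"wx":0,"wy":0,"wz":0,"x":0,"y":0,"z":0,"fingers":0}]';python3 -m pendant '[{"wx":0,"wy":0,"wz":0,"x":0,"y":0,"z":0,"fingers":0},{"wx":0,"wy":0,"wz":0,"x":0,"y":0,"z":0,"fingers":0},{"wx":0,"wy":0,"wz":0,"x":0,"y":0,"z":0,"fingers":0},{"wx":0,"wy":0,"wz":0,"x":0,"y":0,"z":0,"fingers":0},{"wx":0,"wy":0,"wz":0,"x":0,"y":0,"z":0,"fingers":0},{"wx":0,"wy":0,"wz":0,"x":0,"y":0,"z":0,"fingers":0},{"wx":0,"wy":0,"wz":0,"x":0,"y":0,"z":0,"fingers":0}]'
```

```text
time: 28.08
ee_pos: [0.6457, -0.1685, 0.1612]
eef_rot: [[-0.0, 1.0, 0.003], [1.0, 0.0, -0.001], [-0.001, 0.003, -1.0]]
ft_force: [0.4, -0.5, -0.5]
gripper_width: 0.0679
grip_force: 0.0
time: 28.95
ee_pos: [0.6451, -0.1683, 0.1592]
eef_rot: [[-0.0, 1.0, -0.0], [1.0, 0.0, 0.0], [0.0, -0.0, -1.0]]
ft_force: [0.8, 0.3, -0.7]
gripper_width: 0.0009
grip_force: 0.0
```

```bash
python3 -m pendant '[{"wx":0,"wy":0,"wz":0,"x":0,"y":0,"z":0.025,"fingers":0},{"wx":0,"wy":0,"wz":0,"x":0,"y":0,"z":0.02,"fingers":0},{"wx":0,"wy":0,"wz":0,"x":0,"y":0,"z":0.004,"fingers":0},{"wx":0,"wy":0,"wz":0,"x":0,"y":0,"z":0.004,"fingers":0},{"wx":0,"wy":0,"wz":0,"x":0,"y":0,"z":0.004,"fingers":0},{"wx":0,"wy":0,"wz":0,"x":0,"y":0,"z":0.003,"fingers":0},{"wx":0,"wy":0,"wz":0,"x":0,"y":0,"z":0,"fingers":0}]'; python3 -m pendant '[{"wx":0,"wy":0,"wz":0,"x":0,"y":0,"z":0.002,"fingers":0},{"wx":0,"wy":0,"wz":0,"x":0,"y":0,"z":0,"fingers":0}]'; python3 -m pendant '[{"wx":0,"wy":0,"wz":0,"x":0,"y":0,"z":0.002,"fingers":0},{"wx":0,"wy":0,"wz":0,"x":0,"y":0,"z":0,"fingers":0}]'
```

```text
time: 29.82
ee_pos: [0.6454, -0.1685, 0.0997]
eef_rot: [[0.0, 1.0, 0.001], [1.0, -0.0, -0.0], [-0.0, 0.001, -1.0]]
ft_force: [0.1, -1.0, 2.7]
gripper_width: 0.0005
grip_force: 1.0
time: 30.08
ee_pos: [0.6454, -0.1684, 0.0975]
eef_rot: [[0.0, 1.0, 0.001], [1.0, -0.0, -0.0], [-0.0, 0.001, -1.0]]
ft_force: [1.9, -0.1, 4.7]
gripper_width: 0.0003
grip_force: 1.9
time: 30.32
ee_pos: [0.6456, -0.1685, 0.0971]
eef_rot: [[-0.0, 1.0, 0.002], [1.0, 0.0, -0.001], [-0.001, 0.002, -1.0]]
ft_force: [-4.7, 1.0, 16.4]
gripper_width: 0.0007
grip_force: 8.4
```

```bash
python3 -m pendant '[{"wx":0,"wy":0,"wz":0,"x":0,"y":0,"z":-0.03,"fingers":0},{"wx":0,"wy":0,"wz":0,"x":0,"y":0,"z":-0.035,"fingers":0},{"wx":0,"wy":0,"wz":0,"x":0,"y":0,"z":-0.035,"fingers":0},{"wx":0,"wy":0,"wz":0,"x":-0.03,"y":-0.02,"z":-0.035,"fingers":0},{"wx":0,"wy":0,"wz":0,"x":-0.03,"y":0,"z":-0.035,"fingers":0},{"wx":0,"wy":0,"wz":0,"x":0,"y":0,"z":0,"fingers":0}]'
python3 - <<'E'
from h import *
p=snap('wrist','w4'); np.save('w4.npy',p,allow_pickle=True)
snap('scene','g4')
a=cv2.imread('pics/w4.png')[0:240,100:500];b=cv2.imread('pics/g4.png')[100:340,180:580]
cv2.imwrite('pics/m4.png',cv2.resize(np.vstack([a,b]),None,fx=1.25,fy=1.25))
E
```

```text
time: 31.08
ee_pos: [0.6252, -0.2303, 0.2675]
eef_rot: [[0.002, 1.0, 0.003], [1.0, -0.002, -0.002], [-0.002, 0.003, -1.0]]
ft_force: [-0.0, 0.2, -0.8]
gripper_width: 0.0005
grip_force: 0.0
```

View pics/m4.png

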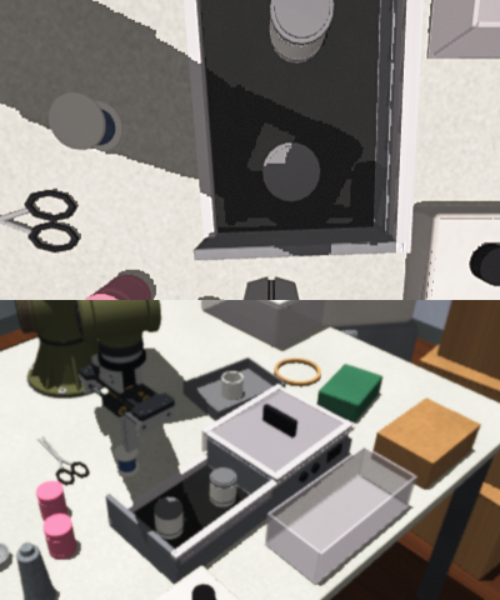

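Both canisters stand upright in the bay, at (292,170) and (300,20) in the upper half, and the empty is in the tray. The guard handle is at (280,420) in the lower half. I'll go round to the handle's +y side.

```bash
python3 -c "
from h import *
print(p2w('scene',(404,186),.141))"; python3 -m pendant '[{"wx":0,"wy":0,"wz":0,"x":0.035,"y":0.003,"z":0,"fingers":0},{"wx":0,"wy":0,"wz":0,"x":0.04,"y":0.003,"z":0,"fingers":0},{"wx":0,"wy":0,"wz":0,"x":0.04,"y":0.003,"z":0,"fingers":0},{"wx":0,"wy":0,"wz":0,"x":0.04,"y":0.003,"z":0,"fingers":0},{"wx":0,"wy":0,"wz":0,"x":0.04,"y":0.003,"z":0,"fingers":0},{"wx":0,"wy":0,"wz":0,"x":0.04,"y":0.003,"z":0,"fingers":0},{"wx":0,"wy":0,"wz":0,"x":0.04,"y":0.003,"z":0,"fingers":0},{"wx":0,"wy":0,"wz":0,"x":0.04,"y":0.002,"z":0,"fingers":0},{"wx":0,"wy":0,"wz":0,"x":0.04,"y":0,"z":0,"fingers":0},{"wx":0,"wy":0,"wz":0,"x":0.04,"y":0,"z":0,"fingers":0}]'; python3 -m pendant '[{"wx":0,"wy":0,"wz":0,"x":0.04,"y":0,"z":0,"fingers":0},{"wx":0,"wy":0,"wz":0,"x":0.015,"y":0,"z":0,"fingers":0},{"wx":0,"wy":0,"wz":0,"x":0,"y":0,"z":0,"fingers":0},{"wx":0,"wy":0,"wz":0,"x":0,"y":0,"z":0.03,"fingers":0}]'
```

```text
[0.62982967 0.16277649 0.141     ]
time: 32.42
ee_pos: [0.6472, 0.1689, 0.2633]
eef_rot: [[-0.001, 1.0, -0.003], [1.0, 0.001, -0.0], [-0.0, -0.003, -1.0]]
ft_force: [-0.2, 0.0, -1.0]
gripper_width: 0.0007
grip_force: 0.0
time: 32.92
ee_pos: [0.6488, 0.2207, 0.2366]
eef_rot: [[0.001, 1.0, 0.004], [1.0, -0.001, 0.001], [0.001, 0.004, -1.0]]
ft_force: [0.7, 0.6, 0.1]
gripper_width: 0.0007
grip_force: 0.0
```

```bash
python3 -m pendant '[{"wx":0,"wy":0,"wz":0,"x":0,"y":0,"z":0.035,"fingers":0},{"wx":0,"wy":0,"wz":0,"x":0,"y":0,"z":0.035,"fingers":0},{"wx":0,"wy":0,"wz":0,"x":0,"y":0,"z":0.024,"fingers":0},{"wx":0,"wy":0,"wz":0,"x":-0.025,"y":0,"z":0,"fingers":0},{"wx":0,"wy":0,"wz":0,"x":-0.01,"y":0,"z":0,"fingers":0},{"wx":0,"wy":0,"wz":0,"x":-0.01,"y":0,"z":0,"fingers":0},{"wx":0,"wy":0,"wz":0,"x":-0.01,"y":0,"z":0,"fingers":0},{"wx":0,"wy":0,"wz":0,"x":0,"y":0,"z":0,"fingers":0}]'; python3 -m pendant '[{"wx":0,"wy":0,"wz":0,"x":-0.02,"y":0,"z":0,"fingers":0},{"wx":0,"wy":0,"wz":0,"x":-0.025,"y":0,"z":0,"fingers":0},{"wx":0,"wy":0,"wz":0,"x":-0.03,"y":0,"z":0,"fingers":0},{"wx":0,"wy":0,"wz":0,"x":-0.03,"y":0,"z":0,"fingers":0},{"wx":0,"wy":0,"wz":0,"x":-0.03,"y":0,"z":0,"fingers":0},{"wx":0,"wy":0,"wz":0,"x":-0.03,"y":0,"z":0,"fingers":0},{"wx":0,"wy":0,"wz":0,"x":-0.03,"y":0,"z":0,"fingers":0},{"wx":0,"wy":0,"wz":0,"x":-0.03,"y":0,"z":0,"fingers":0},{"wx":0,"wy":0,"wz":0,"x":-0.01,"y":0,"z":0,"fingers":0},{"wx":0,"wy":0,"wz":0,"x":0,"y":0,"z":0,"fingers":0}]'
```

```text
time: 33.92
ee_pos: [0.6483, 0.166, 0.1416]
eef_rot: [[0.001, 1.0, 0.001], [1.0, -0.001, 0.0], [0.0, 0.001, -1.0]]
ft_force: [-0.5, 0.6, -0.1]
gripper_width: 0.0006
grip_force: 0.0
time: 35.17
ee_pos: [0.6478, -0.0691, 0.1411]
eef_rot: [[0.001, 1.0, -0.001], [1.0, -0.001, -0.0], [-0.0, -0.001, -1.0]]
ft_force: [-0.3, -0.1, -1.3]
gripper_width: 0.0001
grip_force: 0.0
```

```bash
for k in 1; do python3 -m pendant '[{"wx":0,"wy":0,"wz":0,"x":-0.005,"y":0,"z":0,"fingers":0},{"wx":0,"wy":0,"wz":0,"x":-0.005,"y":0,"z":0,"fingers":0}]'; done; python3 -m pendant '[{"wx":0,"wy":0,"wz":0,"x":-0.005,"y":0,"z":0,"fingers":0},{"wx":0,"wy":0,"wz":0,"x":0,"y":0,"z":0,"fingers":0}]'; python3 -c "
from h import *
snap('scene','g5',(240,480,120,300),3.3)"
```

```text
time: 35.42
ee_pos: [0.6482, -0.0777, 0.1411]
eef_rot: [[-0.001, 1.0, -0.0], [1.0, 0.001, 0.0], [0.0, -0.0, -1.0]]
ft_force: [2.6, 2.4, -0.2]
gripper_width: 0.0006
grip_force: 1.1
time: 35.67
ee_pos: [0.6481, -0.0837, 0.1412]
eef_rot: [[0.0, 1.0, -0.0], [1.0, -0.0, -0.0], [-0.0, -0.0, -1.0]]
ft_force: [-0.3, -0.3, 0.2]
gripper_width: 0.0009
grip_force: 0.0
```

View pics/g5.png

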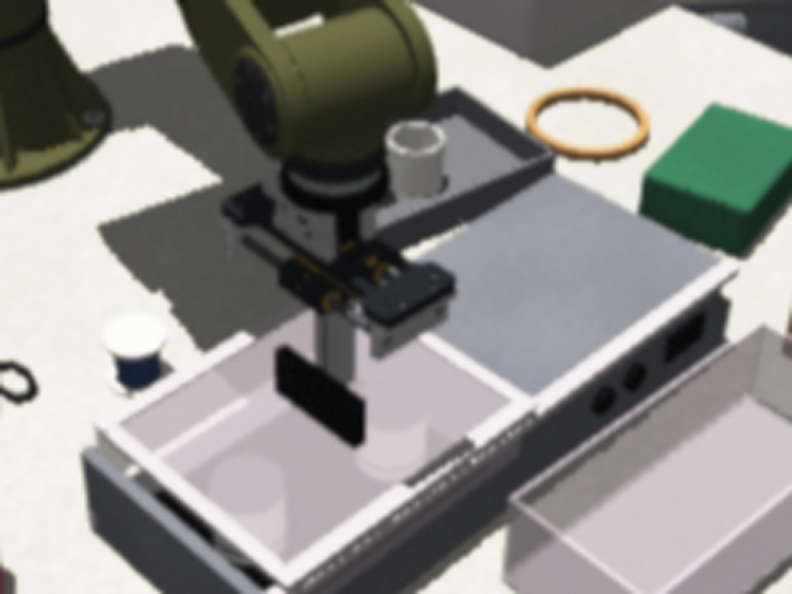

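The guard is nearly shut. I'll step on until the stop is felt.

```bash
python3 -m pendant '[{"wx":0,"wy":0,"wz":0,"x":-0.003,"y":0,"z":0,"fingers":0},{"wx":0,"wy":0,"wz":0,"x":0,"y":0,"z":0,"fingers":0}]'; python3 -m pendant '[{"wx":0,"wy":0,"wz":0,"x":-0.003,"y":0,"z":0,"fingers":0},{"wx":0,"wy":0,"wz":0,"x":0,"y":0,"z":0,"fingers":0}]'
```

```text
time: 35.98
ee_pos: [0.6481, -0.0865, 0.1411]
eef_rot: [[0.0, 1.0, -0.0], [1.0, -0.0, -0.0], [-0.0, -0.0, -1.0]]
ft_force: [0.1, 1.1, -0.4]
gripper_width: 0.0009
grip_force: 0.1
time: 36.22
ee_pos: [0.6481, -0.0896, 0.1412]
eef_rot: [[0.0, 1.0, 0.0], [1.0, -0.0, -0.0], [-0.0, 0.0, -1.0]]
ft_force: [-0.4, 0.4, -0.1]
gripper_width: 0.0004
grip_force: 0.1
```

```bash
python3 -m pendant '[{"wx":0,"wy":0,"wz":0,"x":-0.003,"y":0,"z":0,"fingers":0},{"wx":0,"wy":0,"wz":0,"x":0,"y":0,"z":0,"fingers":0}]'
```

```text
time: 36.48
ee_pos: [0.6482, -0.092, 0.1412]
eef_rot: [[-0.0, 1.0, 0.0], [1.0, 0.0, 0.001], [0.001, 0.0, -1.0]]
ft_force: [1.2, 5.2, 0.9]
gripper_width: 0.0006
grip_force: 2.4
```

```bash
python3 -m pendant '[{"wx":0,"wy":0,"wz":0,"x":-0.002,"y":0,"z":0,"fingers":0},{"wx":0,"wy":0,"wz":0,"x":0,"y":0,"z":0,"fingers":0}]'; python3 -m pendant '[{"wx":0,"wy":0,"wz":0,"x":-0.002,"y":0,"z":0,"fingers":0},{"wx":0,"wy":0,"wz":0,"x":0,"y":0,"z":0,"fingers":0}]'
```

```text
time: 36.72
ee_pos: [0.6482, -0.0922, 0.1413]
eef_rot: [[-0.001, 1.0, -0.0], [1.0, 0.001, 0.003], [0.003, -0.0, -1.0]]
ft_force: [-0.4, 15.2, 2.4]
gripper_width: 0.0006
grip_force: 7.5
time: 36.98
ee_pos: [0.6482, -0.0925, 0.1413]
eef_rot: [[-0.002, 1.0, -0.001], [1.0, 0.002, 0.006], [0.006, -0.001, -1.0]]
ft_force: [-0.3, 26.0, 3.5]
gripper_width: 0.0005
grip_force: 12.8
```

The guard is hard against its shut stop. I'll retreat and take a final look.

```bash
python3 -m pendant '[{"wx":0,"wy":0,"wz":0,"x":0.015,"y":0,"z":0,"fingers":0},{"wx":0,"wy":0,"wz":0,"x":0.02,"y":0,"z":0,"fingers":0},{"wx":0,"wy":0,"wz":0,"x":0,"y":0,"z":-0.03,"fingers":0},{"wx":0,"wy":0,"wz":0,"x":0,"y":0,"z":-0.035,"fingers":0},{"wx":0,"wy":0,"wz":0,"x":0.03,"y":-0.02,"z":-0.03,"fingers":0},{"wx":0,"wy":0,"wz":0,"x":0.03,"y":-0.03,"z":0,"fingers":0},{"wx":0,"wy":0,"wz":0,"x":0.03,"y":-0.03,"z":0,"fingers":0},{"wx":0,"wy":0,"wz":0,"x":0.03,"y":-0.03,"z":0,"fingers":0},{"wx":0,"wy":0,"wz":0,"x":0,"y":0,"z":0,"fingers":0},{"wx":0,"wy":0,"wz":0,"x":0,"y":0,"z":0,"fingers":0}]'; python3 -c "
from h import *
snap('scene','g6'); snap('side','s6')
a=cv2.imread('pics/g6.png')[130:330,180:460];b=cv2.imread('pics/s6.png')[130:330,210:490]
cv2.imwrite('pics/m6.png',cv2.resize(np.vstack([a,b]),None,fx=1.5,fy=1.5,interpolation=2))"
```

```text
time: 38.22
ee_pos: [0.5384, 0.0587, 0.2364]
eef_rot: [[-0.0, 1.0, 0.001], [1.0, 0.0, -0.0], [-0.0, 0.001, -1.0]]
ft_force: [0.1, 0.0, 0.3]
gripper_width: 0.0003
grip_force: 0.0
```

View pics/m6.png

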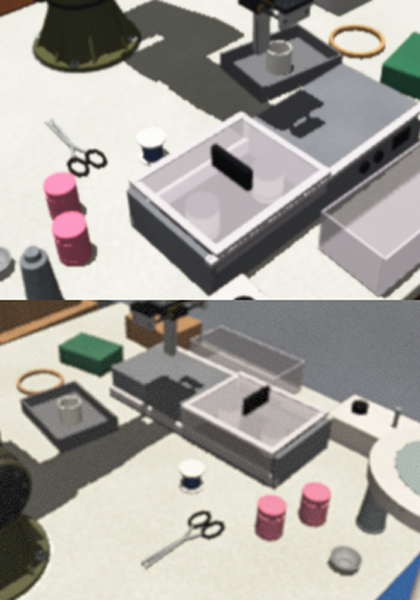

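The guard is shut flush, both canisters stand in the bay, the empty is in the tray, and the bystanders are untouched.

```bash
python3 -c "
from rig import job
print(job.hand_in())"
```

```text
the job is handed in; nothing more can be done
None
```

I finished the job and handed it in, but hand-in returned no verdict: both full canisters present stand in the bay with their lids pressed home, the one empty is upright in the tray, the guard is shut, and nothing else on the table was moved.

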